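Square up the corner of a display frame

ROBOT

A 6-joint arm with a two-finger parallel gripper is mounted at the origin on the work surface. World frame = base frame: x ahead of the robot, y to its left, z up, the work surface at z = 0. Lengths are in mm, angles in rad, forces in N, time in s.
With the tool pointing down it reaches from about 350 to 725 mm from the base axis. Payload 6 kg.
Tool frame: the origin (TCP) lies midway between the tips of the shut fingers; the grasp point (between the pads) lies 19 mm behind it (grip_point_offset is the z of the grasp point in the tool frame, in mm); z points along the fingers, y is the line along which they close (so a half turn about z gives the same grasp; the last joint's range is limited). The gripper opens to 85 mm and grips with 20 to 120 N. Pads are 22 mm wide; open, the fingers measure 114 mm over their backs; the gripper's body (76 mm by 85 mm) begins 54 mm behind the grasp point. The pads swing forward as they close: fully open they stand 13 mm farther back than shut.
Start: joints at [1.498, 0.04, 0.085, 0, -1.615, -0.334], TCP at [237.376, 551.023, 231.261] pointing down, gripper open.
Joint ranges: [-2.56, 2.56], [-1.29, 2.01], [-1.08, 1.49], [-3.29, 1.98], [-2.81, -0.18], [-2.99, 2.99]. Speed limits (rad/s): [2.57, 2.57, 3.01, 3.14, 3.14, 3.14].

INTERFACE

Orientations are given as a unit quaternion [w, x, y, z].
In Python, from rig import * gives the robot as it stands.
- The arm moves only by the tool carry_out, never from a script. Its argument "steps" is a list of rows, each a list of 5 numbers: the opening, from -1 (shut) to 1 (fully open), then the shift along the tool's x, y, z each as a share of 0.5 m, from -1 to 1, then the turn about the tool's z as a share of pi rad, from -1 to 1. In form: [[claw, x, y, z, yaw], ...]. A call has 1 to 5 rows; each row shifts and turns the commanded pose from where the row before left it, along the tool's axes as they then stand; what a row does not reach is not made up. A row lasts 1/8 s, in which the tool goes at most 62.5 mm and 10.7 degrees, less where a joint would pass 70% of its speed; a pose out of reach is approached as far as the arm can. A call with a number of a shift or a turn outside -1 to 1 is refused whole. A call with a gripper value outside its range is refused whole. The fingers move at their own pace and stop on an object; "grip_force" is the grip in N (left out, the last holds). Time passes only in rows, so rows that do not move let the fingers close. It gives the time, the measured TCP pose, the force, the opening and the grip force at its end, in the units of the state.
- get_state(): the state, without advancing time (a new reading comes with each control period).
- read_camera(name): name is "side" or "top"; returns the picture (400x640x3 uint8, red, green, blue); there is no depth.
- camera_info(name): a dict with "camera_matrix" (3x3 intrinsics, pixels), "position" and "rotation" of the camera in the world. Camera axes: x right, y down, z forward; pixel columns grow to the right and rows downward; lengths in mm; the calibration is good to about 2 mm. A picture is of the moment at which its call begins. camera_info takes no time and is no camera call.
- finish_job(): hands the job in; it is judged then, once.
The state is a dict: "clock": time; "q": joint angles; "dq": joint speeds; "joint_efforts": joint torques, N m; "tcp_pos": TCP position; "eef_rot": TCP orientation; "wrist_force": force on the tool from outside, world axes, zero at the start; "ft_torque": the same for the moment, N m; "gripper_width": finger opening in mm; "grasp_force": force on a finger pad.
Only numpy, scipy, OpenCV 4.12 (cv2) and the standard library are available. Lean on these libraries where they do the work, as an engineer would, in place of code of your own. Each camera call takes 0.05 s, during which the arm holds its last target. There are 200 camera calls.

TASK

The carpenter's square has toppled over on the shop counter: stand it upright, with the blade up and the stock level along the plate, and press it into the inside corner of the wooden frame until the underside of its stock is flat on the plate and the back of its blade is flush against the stud. Finish while still holding it there in the gripper and pressing it against both faces, and leave the other things on the counter where they are.

Things in the scene. Friction and masses are not known exactly. Their poses are not given: they have to be found in the camera images.
- square_heel (a point): Heel of the square: square's origin moved 15 mm along z to mid stock; same axes. At the start the square lies toppled on its flat z = 0 side, y level. Upright, y points up and the stock's outer face (y = 0, 130 x 30 mm) is the underside; so it stands by itself, and settles onto that face when let go at a lean under 8 degrees towards its z = 0 side.
- square_blade (a point): Centre of the square: 15 mm along x (mid width of the blade), 110 mm along y, 7 mm along z (mid thickness of the blade) from square. Same axes.
- square_toe (a point): Far end of the stock's outer face, 130 mm from the heel along x, mid thickness. Same axes.
- square_back_top (a point): Top end of the blade's outer (back) edge, 200 mm from the stock's outer face along y, mid thickness of the blade. Same axes.
- corner (a point): Inside corner of stud and plate, mid width, on the plate's upper face (20 mm above the counter). x: from the stud along the plate, level; y: across; z: up. Wooden plate 70 mm wide, reaching 200 mm along x from here; wooden stud 70 mm wide, 45 mm thick, its face at x = 0, its top 140 mm above the plate. Both are fixed and rigid.
- plate: The flat wooden plate (rail) of the frame, screwed to the counter, 270 x 70 x 20 mm. Origin on the counter straight below corner; same axes.
- stud: The short upright stud, 45 x 70 x 140 mm, fixed on the plate. Origin at corner; same axes.
- square: Carpenter's square, an L of about 0.3 kg: dark wooden stock 130 long x 18 x 30 mm thick, and off one end at a right angle a flat aluminium blade 30 wide x 14 mm thick, 200 mm overall. x: along the stock, heel to toe; y: from the stock's outer face along the blade to its free end; z: thickness. Origin at the heel (outer corner of the L) on the flat side z = 0, where stock and blade are flush.
- driver_grip (a point): Bystander: screwdriver lying on the counter, its handle.
- spool_mid (a point): Bystander: white plastic cable spool standing on end, 80 mm across, 60 mm high; this point is its centre.
- jar_mid (a point): Bystander: glass jar of fittings with a steel cap, 60 mm across, 80 mm high; this point is its centre.
- cup_mid (a point): Bystander: open steel cup, 66 mm across the rim, 75 mm high; this point is its centre.
- tape_mid (a point): Bystander: grey roll of tape lying flat, 80 mm across, 20 mm high; this point is its centre.
- switchplate_mid (a point): Bystander: white wall-switch plate lying flat, 86 x 86 mm, 13 mm high; this point is its centre.
- bulbbox_mid (a point): Bystander: upright cardboard lamp carton, 60 x 60 x 110 mm high; this point is its centre.
There are look-alikes about, which are no part of the job. Leave any red look-alike of the square alone.

How it is judged:
By the outcome, as a careful person would: the job done as asked, in the order asked, and still so for the second after the job is handed in, while the arm keeps its last pose, push and grip.
It also fails if it takes over 61 s, if anything falls off the work surface, if the arm or the gripper's body presses on something with over 40 N, if the wrist force passes 120 N, or if a joint passes its speed limit or range.

## Working session

There is one attempt and no reset: what is moved stays moved. The work goes in short steps, Python scripts to look and compute and a tool call to move; the robot and the scene stay as the last step left them, time stands still between calls to the robot, and variables do not carry over. Pictures are saved under pics/ and viewed, at most 13 in all, crops included, and the job is handed in when it is done.

Besides the shell and the picture viewer there is one more tool, called after "Emit:" as name(argument=value, ...) on one line, values as JSON. carry_out: Moves the arm, as the interface text tells. Shift numbers are shares of 0.5 m and turn numbers shares of pi rad, none past 1 either way. Its arguments: {"type":"object","properties":{"steps":{"type":"array"},"grip_force":{"type":"number"}},"required":["steps"]}

```bash
mkdir -p pics; ls
python3 - <<'E'
from rig import *
import cv2
for n in("side","top"):
    cv2.imwrite(f"pics/{n}0.png",read_camera(n)[:,:,::-1]); print(camera_info(n))
print(get_state())
E
```

```text
pics
{'camera_matrix': array([[464.1088363 ,   0.        , 320.93014451],
       [  0.        , 464.1088363 , 196.42385054],
       [  0.        ,   0.        ,   1.        ]]), 'position': array([  222.50641062, -1086.66155143,  1064.95125743]), 'rotation': array([-0.400345  ,  0.90781314, -0.1152589 ,  0.04811005])}
{'camera_matrix': array([[458.37958058,   0.        , 315.18279564],
       [  0.        , 458.37958058, 200.3998925 ],
       [  0.        ,   0.        ,   1.        ]]), 'position': array([ 312.78833729,  -27.69915343, 1362.90487802]), 'rotation': array([ 0.05725457, -0.6995985 ,  0.71020747, -0.05375129])}
{'clock': 0.1, 'q': array([ 1.49769430e+00,  4.07803807e-02,  8.39075571e-02, -4.30060510e-04,
       -1.61549843e+00, -3.33721949e-01]), 'dq': array([ 3.28771298e-05, -1.13465318e-03,  2.14969792e-03,  2.82299434e-03,
       -4.74083125e-04, -4.34432602e-04]), 'joint_efforts': array([-5.31298458e-03, -3.69347727e+01,  3.48281157e+01,  6.95174441e+00,
       -4.58751863e-03, -1.12868925e-06]), 'tcp_pos': array([237.21283255, 550.79404502, 230.35650921]), 'eef_rot': array([ 8.08701750e-04,  9.79384598e-01, -2.02002829e-01, -1.10677399e-04]), 'wrist_force': array([ 0.6974938 , -0.44382946, -0.60549123]), 'ft_torque': array([-0.00893366, -0.01892565,  0.01775682]), 'grasp_force': 0.0, 'gripper_width': 85.51435488928492}
```

View pics/side0.png

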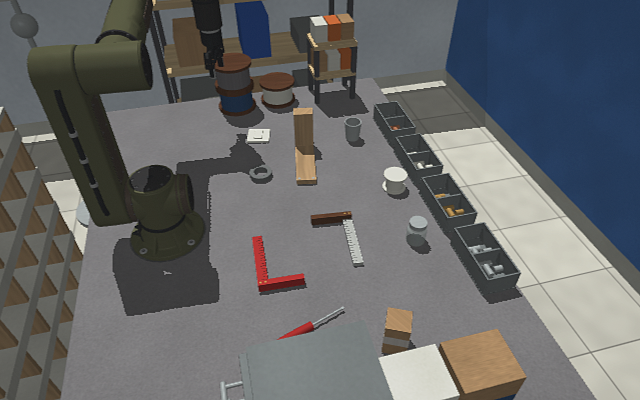

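View pics/top0.png

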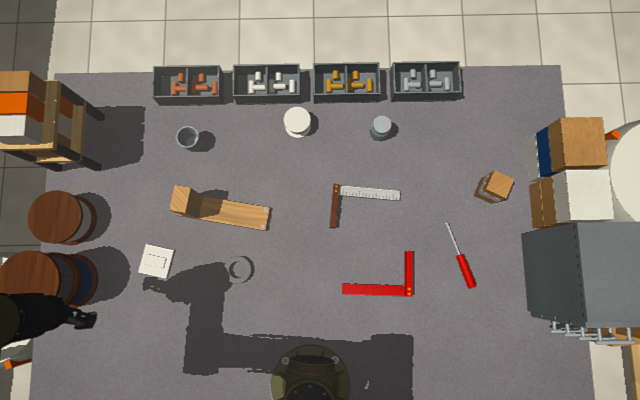

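The top view shows the wanted square, with dark stock at (335,205) and grey blade at (370,193). Its look-alike is the red L with its corner at (408,290). The frame has its stud at (182,200) and the plate end at (268,215). In the side view the square is at (331,217)/(353,240) and the red one at (265,280). By the description (dark wood stock, aluminium blade) I choose the one at (335,205).

```bash
cat > h.py <<'E'
from rig import *
import numpy as np, cv2
from scipy.spatial.transform import Rotation as R
def rot(q): return R.from_quat(np.roll(q,-1)).as_matrix()
def ray(n,uv):
    c=camera_info(n); d=rot(c["rotation"])@np.linalg.inv(c["camera_matrix"])@[uv[0],uv[1],1]; return c["position"],d
def onz(n,uv,z):
    p,d=ray(n,uv); return p+d*(z-p[2])/d[2]
def tri(uvs):
    A=[];b=[]
    for n,uv in uvs:
        p,d=ray(n,uv); d/=np.linalg.norm(d); M=np.eye(3)-np.outer(d,d); A.append(M); b.append(M@p)
    return np.linalg.lstsq(np.vstack(A),np.hstack(b),rcond=None)[0]
def proj(n,P):
    c=camera_info(n); v=c["camera_matrix"]@rot(c["rotation"]).T@(np.array(P)-c["position"]); return v[:2]/v[2]
E
python3 - <<'E'
from h import *
im=read_camera("top")
a=cv2.resize(im[165:245,320:415],None,fx=6,fy=6,interpolation=cv2.INTER_CUBIC)
b=cv2.resize(im[170:250,160:280],None,fx=6,fy=6,interpolation=cv2.INTER_CUBIC)[:, :720]
a=cv2.resize(a,(570,480)); c=np.zeros((580,800,3),np.uint8)
c=np.hstack([cv2.resize(a,(400,337)),cv2.resize(b,(400,267))[:267] if 0 else np.vstack([cv2.resize(b,(400,267)),np.zeros((70,400,3),np.uint8)])])
cv2.imwrite("pics/crop.png",c[:,:,::-1])
hsv=cv2.cvtColor(im,cv2.COLOR_RGB2HSV).astype(int)
for name,(y0,y1,x0,x1),m in [("stock",(165,245,320,350),(hsv[...,1]>90)),("blade",(175,210,340,410),(hsv[...,1]<60)&(hsv[...,2]>140)),("frame",(170,250,160,280),(hsv[...,1]>80))]:
    k=np.zeros(m.shape,np.uint8); k[y0:y1,x0:x1]=m[y0:y1,x0:x1]
    cs,_=cv2.findContours(k,cv2.RETR_EXTERNAL,cv2.CHAIN_APPROX_NONE); cc=max(cs,key=cv2.contourArea)
    r=cv2.minAreaRect(cc); bx=cv2.boxPoints(r); print(name,cv2.contourArea(cc),r,bx.round(1).tolist())
    z={"stock":30,"blade":14,"frame":20}[name]
    print([onz("top",p,z).round(0)[:2].tolist() for p in bx])
E
```

```text
stock 205.5 ((334.3180236816406, 205.39572143554688), (5.859587669372559, 43.27305221557617), 5.04245138168335) [[329.5, 226.6999969482422], [333.29998779296875, 183.60000610351562], [339.1000061035156, 184.10000610351562], [335.29998779296875, 227.1999969482422]]
[[446.0, -63.0], [574.0, -77.0], [572.0, -94.0], [444.0, -80.0]]
blade 525.5 ((369.63116455078125, 192.057373046875), (59.57252502441406, 10.50214672088623), 5.19442892074585) [[339.5, 194.60000610351562], [340.3999938964844, 184.10000610351562], [399.79998779296875, 189.5], [398.79998779296875, 200.0]]
[[543.0, -95.0], [575.0, -99.0], [556.0, -276.0], [524.0, -272.0]]
frame 2335.5 ((219.4320068359375, 207.6240234375), (99.1025390625, 29.69498634338379), 10.30484676361084) [[168.0, 213.39999389648438], [173.3000030517578, 184.1999969482422], [270.79998779296875, 201.89999389648438], [265.5, 231.10000610351562]]
[[494.0, 413.0], [581.0, 401.0], [523.0, 109.0], [437.0, 125.0]]
```

View pics/crop.png

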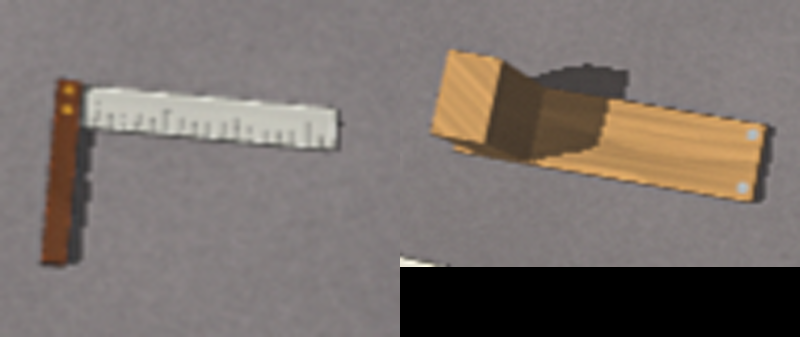

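The crop confirms the dark-wood and aluminium square, with the heel at crop (60,80), the toe at (55,265) and the blade end at (337,130). In the right panel the stud top is (448,50), (502,60), (487,145), (430,133), and the plate end is (770,125)–(752,203).

Run:
```python
from h import *
f=lambda u,v:((u-400)/3.3333+160-.3,v/3.3333+170-.3)
for p in [(448,50),(502,60),(487,145),(430,133)]: print("top",onz("top",f(*p),160).round(1))
for p in [(770,125),(752,203),(550,85),(529,160)]: print("plate",onz("top",f(*p),20).round(1))
# refine plate end & edges by subpixel side-edge fit at z=20
im=read_camera("top"); hsv=cv2.cvtColor(im,cv2.COLOR_RGB2HSV).astype(int)
k=((hsv[...,1]>80)).astype(np.uint8)
for x in (215,225,240,255,262):
    ys=np.where(k[180:240,x])[0]+180; a,b=ys.min()-.5,ys.max()+.5
    print(x,a,b,onz("top",(x,a),20).round(1)[:2],onz("top",(x,b),20).round(1)[:2])
s=get_state(); T=rot(s["eef_rot"]); print(T.round(3), s["clock"])
```

```text
top [551.8 353.9 160. ]
top [543.  310.2 160. ]
top [474.4 320.2 160. ]
top [484.8 365.9 160. ]
plate [507.3 109.4  20. ]
plate [438.1 125.2  20. ]
plate [546.4 306.   20. ]
plate [479.3 323.   20. ]
215 197.5 221.5 [539.  275.1] [467.2 273.7]
225 198.5 223.5 [535.5 245.3] [460.9 244.1]
240 201.5 225.5 [525.8 200.6] [454.3 199.8]
255 204.5 228.5 [516.1 156. ] [444.7 155.6]
262 205.5 229.5 [512.8 135.2] [441.5 135. ]
[[ 0.918 -0.396 -0.   ]
 [-0.396 -0.918 -0.001]
 [ 0.     0.001 -1.   ]] 0.2
```

Emit:
carry_out(steps=[[1, 0, 0, 0, 0.0577], [1, 0, 0, 0, 0.0577], [1, 0, 0, 0, 0.0577], [1, 0, 0, 0, 0.0577], [1, 0, 0, 0, 0.0577]], grip_force=20)

```text
clock: 0.82
tcp_pos: [237.3, 550.9, 231.0]
eef_rot: [0.0, 0.79, -0.613, 0.0]
wrist_force: [0.4, 0.3, -0.8]
gripper_width: 85.2
grasp_force: 0.0
```

Emit:
carry_out(steps=[[1, 0, 0, 0, 0.0577], [1, 0, 0, 0, 0.0577], [1, 0.08, -0.04, 0, 0], [1, 0.08, -0.04, 0, 0], [1, 0.08, -0.04, 0, 0]])

```text
clock: 1.45
tcp_pos: [284.8, 424.1, 231.0]
eef_rot: [-0.0, -0.669, 0.743, -0.0]
wrist_force: [-0.0, 1.0, 0.6]
gripper_width: 85.6
grasp_force: 0.0
```

Run:
```python
from h import *
s=get_state(); T=rot(s["eef_rot"]); p=s["tcp_pos"]; print(s["clock"],s["q"].round(3),p.round(1),T.round(3).tolist())
print(T.T@(np.array([542,-246,p[2]])-p)/500, np.degrees(np.arctan2(T[1,1],T[0,1])))
```

```text
1.45 [ 1.374 -0.198 -0.141  0.    -1.629 -1.479] [284.8 424.1 231. ] [[-0.104, -0.995, -0.0], [-0.995, 0.104, -0.0], [0.0, 0.0, -1.0]]
[ 1.27912075e+00 -6.51511947e-01  5.83046638e-04] 174.01077343740576
```

Emit:
carry_out(steps=[[1, 0.08, -0.041, 0, 0], [1, 0.08, -0.041, 0, 0], [1, 0.08, -0.041, 0, 0], [1, 0.08, -0.041, 0, 0], [1, 0.08, -0.041, 0, 0]])

```text
clock: 2.08
tcp_pos: [365.7, 214.4, 231.3]
eef_rot: [0.0, -0.669, 0.743, 0.0]
wrist_force: [0.3, 0.4, 0.5]
gripper_width: 85.0
grasp_force: 0.0
```

Emit:
carry_out(steps=[[1, 0.08, -0.041, 0, 0], [1, 0.08, -0.041, 0, 0], [1, 0.08, -0.041, 0, 0], [1, 0.08, -0.041, 0, 0], [1, 0.08, -0.041, 0, 0]])

```text
clock: 2.7
tcp_pos: [446.7, 4.7, 231.4]
eef_rot: [0.0, -0.669, 0.743, -0.0]
wrist_force: [0.4, -0.1, -0.1]
gripper_width: 85.4
grasp_force: 0.0
```

Emit:
carry_out(steps=[[1, 0.08, -0.041, 0, 0], [1, 0.08, -0.041, 0, 0], [1, 0.08, -0.041, 0, 0], [1, 0.08, -0.041, 0, 0], [1, 0.08, -0.041, 0, 0]])

```text
clock: 3.32
tcp_pos: [527.8, -205.0, 231.2]
eef_rot: [-0.0, -0.669, 0.743, 0.0]
wrist_force: [-0.4, -0.3, 0.3]
gripper_width: 85.3
grasp_force: 0.0
```

Run:
```python
from h import *
s=get_state(); T=rot(s["eef_rot"]); p=s["tcp_pos"]; print(s["clock"],s["q"].round(3),p.round(1))
print(T.T@(np.array([542,-246,0])-p)/500, np.degrees(np.arctan2(T[1,1],T[0,1])))
```

```text
3.325 [-0.016 -0.05  -0.005 -0.    -1.616 -0.089] [ 527.8 -205.   231.2]
[ 0.07857916 -0.03690987  0.46231006] 173.98268019056303
```

Emit:
carry_out(steps=[[1, 0.0786, -0.0369, 0, 0], [1, 0, 0, 0.08, 0], [1, 0, 0, 0.09, 0], [1, 0, 0, 0.09, 0], [1, 0, 0, 0.08, 0]])

```text
clock: 3.95
tcp_pos: [541.1, -244.4, 59.3]
eef_rot: [-0.0, -0.669, 0.743, 0.0]
wrist_force: [-1.0, 0.6, -0.3]
gripper_width: 85.4
grasp_force: 0.0
```

Emit:
carry_out(steps=[[1, 0, 0, 0.06, 0], [1, 0, 0, 0.04, 0], [1, 0, 0, 0.012, 0], [1, 0, 0, 0.006, 0], [1, 0, 0, 0, 0]])

```text
clock: 4.58
tcp_pos: [542.3, -244.7, 3.4]
eef_rot: [0.0, -0.669, 0.743, -0.001]
wrist_force: [-0.2, -0.0, -0.3]
gripper_width: 85.5
grasp_force: 0.0
```

Run:
```python
from h import *
s=get_state(); print(s["clock"],s["tcp_pos"].round(1),s["wrist_force"].round(1))
im=read_camera("side"); c=im[190:290,290:410]
cv2.imwrite("pics/g1.png",cv2.resize(c,None,fx=5,fy=5,interpolation=cv2.INTER_CUBIC)[:,:,::-1])
```

```text
4.575 [ 542.3 -244.7    3.4] [-0.2 -0.  -0.3]
```

View pics/g1.png

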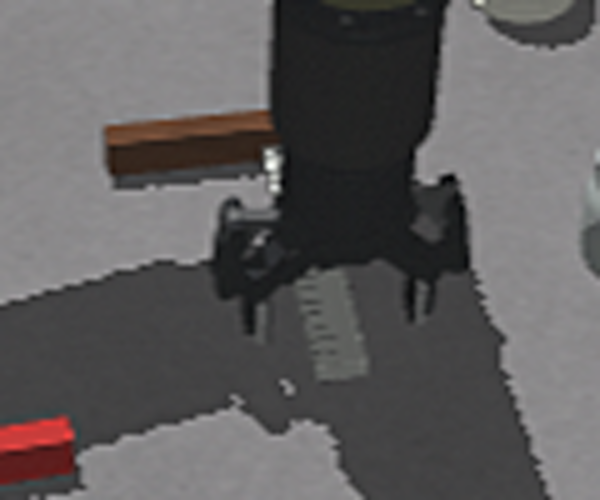

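The blade end at crop (345,375) lies midway between the fingers at (250,310) and (415,300), so I can close.

Emit:
carry_out(steps=[[-1, 0, 0, 0, 0], [-1, 0, 0, 0, 0], [-1, 0, 0, 0, 0], [-1, 0, 0, 0, 0], [-1, 0, 0, 0, 0]], grip_force=25)

```text
clock: 5.25
tcp_pos: [541.8, -244.6, 2.6]
eef_rot: [-0.0, -0.669, 0.743, -0.0]
wrist_force: [-1.1, 0.9, 2.1]
gripper_width: 29.4
grasp_force: 25.7
```

Emit:
carry_out(steps=[[-1, -0.002, 0, -0.027, 0], [-1, -0.004, 0, -0.026, 0], [-1, -0.007, 0, -0.026, 0], [-1, -0.008, 0, -0.025, 0], [-1, -0.01, 0, -0.024, 0]])

```text
clock: 5.88
tcp_pos: [543.5, -228.8, 67.4]
eef_rot: [0.0, -0.669, 0.743, -0.0]
wrist_force: [-0.4, -0.4, -3.4]
gripper_width: 29.2
grasp_force: 24.9
```

Emit:
carry_out(steps=[[-1, -0.012, 0, -0.024, 0], [-1, -0.014, 0, -0.022, 0], [-1, -0.016, 0, -0.022, 0], [-1, -0.018, 0, -0.02, 0], [-1, -0.018, 0, -0.019, 0]])

```text
clock: 6.5
tcp_pos: [547.5, -189.6, 120.4]
eef_rot: [-0.0, -0.669, 0.743, 0.0]
wrist_force: [0.8, -0.6, -2.6]
gripper_width: 28.9
grasp_force: 24.9
```

Run:
```python
from h import *
s=get_state(); print(s["clock"],s["tcp_pos"].round(1),s["wrist_force"].round(1),s["gripper_width"])
im=read_camera("side"); c=im[150:270,280:430]
cv2.imwrite("pics/g2.png",cv2.resize(c,None,fx=4,fy=4,interpolation=cv2.INTER_CUBIC)[:,:,::-1])
```

```text
6.5 [ 547.5 -189.6  120.4] [ 0.8 -0.6 -2.6] 28.88146856886111
```

View pics/g2.png

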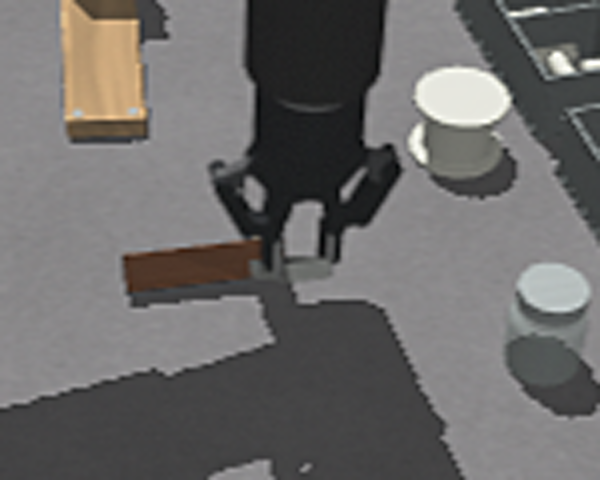

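Emit:
carry_out(steps=[[-1, -0.021, 0, -0.017, 0], [-1, -0.021, 0, -0.016, 0], [-1, -0.023, 0, -0.014, 0], [-1, -0.023, 0, -0.012, 0], [-1, -0.025, 0, -0.01, 0]])

```text
clock: 7.18
tcp_pos: [553.4, -133.3, 154.7]
eef_rot: [0.0, -0.669, 0.743, -0.0]
wrist_force: [-0.2, -0.2, -2.7]
gripper_width: 29.1
grasp_force: 24.9
```

Emit:
carry_out(steps=[[-1, -0.025, 0, -0.008, 0], [-1, -0.026, 0, -0.006, 0], [-1, -0.026, 0, -0.004, 0], [-1, -0.026, 0, -0.001, 0], [-1, -0.014, 0, 0, 0]])

```text
clock: 7.8
tcp_pos: [559.5, -75.0, 163.7]
eef_rot: [-0.0, -0.669, 0.743, 0.0]
wrist_force: [0.4, -0.5, -2.8]
gripper_width: 29.2
grasp_force: 24.9
```

Run:
```python
from h import *
s=get_state(); print(s["clock"],s["tcp_pos"].round(1),s["wrist_force"].round(1),s["ft_torque"].round(2),s["gripper_width"])
a=read_camera("side")[130:250,280:430]; b=read_camera("top")[150:240,300:400]
c=np.hstack([cv2.resize(a,(450,360),interpolation=cv2.INTER_CUBIC),cv2.resize(b,(350,360),interpolation=cv2.INTER_CUBIC)])
cv2.imwrite("pics/g3.png",c[:,:,::-1])
```

```text
7.8 [559.5 -75.  163.7] [ 0.4 -0.5 -2.8] [-0.21 -0.12  0.01] 29.236621373710378
```

View pics/g3.png

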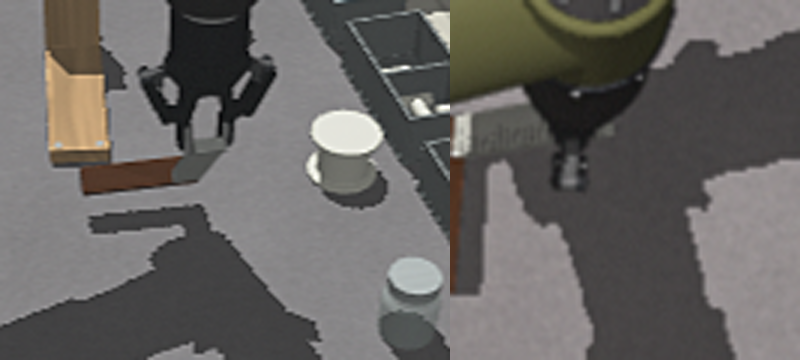

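The view shows the square lifted clear: its shadow is detached and the stock is at crop (130,178). It is still nearly level because 25 N holds it. I'll ease the grip so it swings down under its own weight.

Emit:
carry_out(steps=[[-1, 0, 0, 0, 0], [-1, 0, 0, 0, 0], [-0.36, 0, 0, 0, 0], [-0.36, 0, 0, 0, 0]], grip_force=20)

```text
clock: 8.4
tcp_pos: [559.4, -76.1, 163.8]
eef_rot: [-0.0, -0.669, 0.743, -0.0]
wrist_force: [0.7, 1.0, -3.2]
gripper_width: 29.3
grasp_force: 24.9
```

```bash
cat > st.py <<'E'
from h import *
s=get_state(); print(s["clock"],s["tcp_pos"].round(1),s["wrist_force"].round(1),s["ft_torque"].round(2),s["gripper_width"].round(2),s["grasp_force"])
def br(n,box):
    im=read_camera(n); h=cv2.cvtColor(im,cv2.COLOR_RGB2HSV).astype(int); m=((h[...,0]<14)&(h[...,1]>100)&(h[...,2]<150)&(h[...,2]>35)); k=np.zeros(m.shape,np.uint8); y0,y1,x0,x1=box; k[y0:y1,x0:x1]=m[y0:y1,x0:x1]
    cs,_=cv2.findContours(k,cv2.RETR_EXTERNAL,cv2.CHAIN_APPROX_NONE); c=max(cs,key=cv2.contourArea); print(n,cv2.contourArea(c),cv2.boxPoints(cv2.minAreaRect(c)).round(1).tolist())
br("side",(150,250,285,380)); br("top",(150,250,270,360))
E
python3 st.py
```

```text
Traceback (most recent call last):
  File "st.py", line 2, in <module>
    s=get_state(); print(s["clock"],s["tcp_pos"].round(1),s["wrist_force"].round(1),s["ft_torque"].round(2),s["gripper_width"].round(2),s["grasp_force"])
                                                                                                            ^^^^^^^^^^^^^^^^^^^^^^^^
AttributeError: 'float' object has no attribute 'round'
```

Emit:
carry_out(steps=[[-0.32, 0, 0, 0, 0], [-0.32, 0, 0, 0, 0]], grip_force=20)

```text
clock: 8.65
tcp_pos: [559.5, -76.0, 163.8]
eef_rot: [-0.0, -0.669, 0.743, -0.0]
wrist_force: [0.0, -0.3, -1.6]
gripper_width: 29.2
grasp_force: 24.9
```

```bash
sed -i 's/s\["gripper_width"\].round(2)/s["gripper_width"]/' st.py; python3 st.py
```

```text
8.65 [559.5 -76.  163.8] [ 0.  -0.3 -1.6] [-0.21 -0.07  0.  ] 29.160433585064077 24.91419643163681
side 219.5 [[306.6000061035156, 186.0], [338.8999938964844, 182.1999969482422], [339.8999938964844, 190.5], [307.6000061035156, 194.3000030517578]]
top 376.5 [[290.6000061035156, 221.8000030517578], [294.3999938964844, 177.8000030517578], [305.3999938964844, 178.6999969482422], [301.6000061035156, 222.6999969482422]]
```

Run:
```python
from h import *
t=tri([("top",(296.1,222.2)),("side",(307.1,190.1))]); print(t)
print(proj("top",t),proj("side",t))
ex=np.array([-.9945,.105,0]);ey=np.array([-.105,-.9945,0]); g=np.array([559.5,-76,171])
print((t-g)@ex,(t-g)@ey,(t-g)[2])
```

```text
[457.56181052  33.33561894  48.14948376]
[296.0715888  222.48563382] [307.34702116 190.05684424]
112.85776942695931 -98.03076313914876 -122.85051624267132
```

The stock is rotated about 55° and hangs roughly 28 mm above the counter. A quick up-and-toward-stock start with a soft stop will use its inertia to swing it the rest.

Emit:
carry_out(steps=[[-1, -0.07, 0, -0.1, 0], [-1, -0.05, 0, -0.06, 0], [-1, -0.03, 0, -0.03, 0], [-1, -0.015, 0, -0.01, 0], [-1, 0, 0, 0, 0]], grip_force=20)

```text
clock: 9.38
tcp_pos: [567.9, 6.2, 262.6]
eef_rot: [-0.001, -0.669, 0.743, 0.0]
wrist_force: [0.1, -1.7, -2.6]
gripper_width: 29.2
grasp_force: 24.4
```

```bash
sed -i 's/(150,250,285,380)/(90,230,270,380)/; s/(150,250,270,360)/(140,260,240,360)/' st.py; python3 st.py
```

```text
9.375 [567.9   6.2 262.6] [ 0.1 -1.7 -2.6] [-0.37 -0.1  -0.  ] 29.24247817258063 24.410409678239375
side 238.0 [[304.20001220703125, 162.8000030517578], [338.79998779296875, 158.1999969482422], [340.1000061035156, 167.6999969482422], [305.3999938964844, 172.3000030517578]]
top 384.0 [[277.5, 218.5], [280.79998779296875, 171.8000030517578], [291.3999938964844, 172.60000610351562], [288.1000061035156, 219.1999969482422]]
```

```bash
cat >> h.py <<'E'
def lean(top,side,tip):
    t=tri([("top",top),("side",side)]); ey=np.array([-.105,-.9945,0]); g=np.array(tip)+[0,0,8]
    print(t.round(0),(t-g)@ey,(t-g)[2], proj("top",t)-top)
E
python3 -c "
from h import *
lean((282.8,218.9),(304.8,167.6),(567.9,6.2,262.6))"
```

```text
[459.  66. 117.] -48.54844293221321 -153.54927382177755 [-0.03412158  0.33567974]
```

Emit:
carry_out(steps=[[-1, -0.08, 0, -0.03, 0], [-1, -0.05, 0, -0.01, 0], [-1, -0.03, 0, 0, 0], [-1, -0.015, 0, 0, 0], [-1, 0, 0, 0, 0]])

```text
clock: 10.1
tcp_pos: [577.1, 92.9, 283.1]
eef_rot: [-0.001, -0.669, 0.743, 0.0]
wrist_force: [-0.0, -1.2, -2.3]
gripper_width: 29.5
grasp_force: 23.8
```

```bash
sed -i 's/(90,230,270,380)/(60,230,270,380)/; s/(140,260,240,360)/(130,260,240,330)/' st.py; python3 st.py
```

```text
10.1 [577.1  92.9 283.1] [-0.  -1.2 -2.3] [-0.37 -0.04  0.08] 29.460005638016074 23.849110080627725
side 349.0 [[270.0, 72.0], [293.0, 72.0], [293.0, 90.0], [270.0, 90.0]]
top 309.5 [[251.3000030517578, 215.0], [253.5, 180.89999389648438], [264.20001220703125, 181.60000610351562], [262.0, 215.6999969482422]]
```

```bash
sed -i 's/(60,230,270,380)/(125,230,270,380)/' st.py; python3 st.py
```

```text
10.2 [577.2  92.4 283.6] [ 0.1  0.5 -2.7] [-0.17 -0.   -0.01] 29.336834662863456 23.65359529503621
side 237.5 [[301.6000061035156, 145.8000030517578], [338.1000061035156, 141.5], [339.20001220703125, 150.89999389648438], [302.70001220703125, 155.1999969482422]]
top 300.5 [[251.8000030517578, 214.89999389648438], [254.39999389648438, 181.0], [264.8999938964844, 181.8000030517578], [262.29998779296875, 215.6999969482422]]
```

```bash
python3 -c "
from h import *
lean((257,215.3),(302.1,150.5),(577.2,92.4,283.6))"
```

```text
[467. 135. 135.] -30.626047450116715 -156.24333552921635 [-0.06792332  0.65917499]
```

Emit:
carry_out(steps=[[-1, 0.02, 0, 0.01, 0], [-1, 0.04, 0, 0.03, 0], [-1, 0.06, 0, 0.05, 0], [-1, 0.09, 0, 0.06, 0], [-1, 0, 0, 0, 0]])

```text
clock: 10.92
tcp_pos: [564.3, -14.6, 205.7]
eef_rot: [-0.002, -0.668, 0.744, 0.001]
wrist_force: [-0.6, 0.9, -1.9]
gripper_width: 29.3
grasp_force: 22.8
```

```bash
python3 st.py
```

```text
10.925 [564.3 -14.6 205.7] [-0.6  0.9 -1.9] [ 0.32 -0.05 -0.03] 29.270307473422374 22.790488238824764
side 228.0 [[306.29998779296875, 188.39999389648438], [342.8999938964844, 183.1999969482422], [344.1000061035156, 192.0], [307.6000061035156, 197.1999969482422]]
top 296.5 [[296.8999938964844, 222.5], [299.79998779296875, 178.89999389648438], [310.1000061035156, 179.5], [307.20001220703125, 223.1999969482422]]
```

```bash
python3 -c "
from h import *
lean((302,222.8),(307,192.8),(564.3,-14.6,205.7))"; python3 st.py
```

```text
[454.  16.  52.] -19.18446312099299 -161.7378731402622 [-0.05768596  0.59394978]
11.025 [566.  -12.4 208.7] [-0.1  0.  -1.6] [-0.08 -0.08 -0.02] 29.038766879959812 23.008950523508247
side 239.0 [[306.8999938964844, 187.39999389648438], [343.8999938964844, 182.1999969482422], [345.1000061035156, 191.0], [308.20001220703125, 196.3000030517578]]
top 306.5 [[297.0, 178.0], [307.0, 178.0], [307.0, 222.0], [297.0, 222.0]]
```

Emit:
carry_out(steps=[[-1, 0, 0, 0.02, 0], [-1, 0, 0, 0.03, 0], [-1, 0, 0, 0.02, 0], [-1, 0, 0, 0.01, 0], [-1, 0, 0, 0, 0]])

```text
clock: 11.75
tcp_pos: [566.1, -11.3, 168.4]
eef_rot: [-0.0, -0.669, 0.743, 0.0]
wrist_force: [0.6, 0.2, -2.1]
gripper_width: 29.2
grasp_force: 22.9
```

Emit:
carry_out(steps=[[-1, 0, 0, 0.006, 0], [-1, 0, 0, 0, 0]])

```text
clock: 12.0
tcp_pos: [566.3, -11.3, 165.8]
eef_rot: [0.0, -0.669, 0.743, -0.0]
wrist_force: [0.8, -0.2, -3.3]
gripper_width: 29.3
grasp_force: 22.9
```

Emit:
carry_out(steps=[[-1, 0, 0, 0.004, 0], [-1, 0, 0, 0, 0]])

```text
clock: 12.25
tcp_pos: [566.2, -11.3, 163.7]
eef_rot: [-0.0, -0.669, 0.743, 0.0]
wrist_force: [-0.9, -0.3, -2.4]
gripper_width: 29.2
grasp_force: 22.9
```

```bash
python3 st.py
```

```text
12.25 [566.2 -11.3 163.7] [-0.9 -0.3 -2.4] [-0.02 -0.05  0.02] 29.239970926080826 22.894033314369153
side 249.0 [[307.29998779296875, 197.0], [344.8999938964844, 191.60000610351562], [346.29998779296875, 200.8000030517578], [308.6000061035156, 206.1999969482422]]
top 282.5 [[297.29998779296875, 223.89999389648438], [299.1000061035156, 180.8000030517578], [308.70001220703125, 181.1999969482422], [306.8999938964844, 224.3000030517578]]
```

Emit:
carry_out(steps=[[-1, 0, 0, 0.004, 0], [-1, 0, 0, 0, 0]])

```text
clock: 12.6
tcp_pos: [566.9, -11.5, 163.0]
eef_rot: [0.001, -0.669, 0.743, -0.001]
wrist_force: [1.1, -1.6, 2.9]
gripper_width: 29.2
grasp_force: 23.9
```

Emit:
carry_out(steps=[[-1, 0, 0, 0.004, 0], [-1, 0, 0, 0, 0]])

```text
clock: 12.85
tcp_pos: [567.6, -11.8, 162.4]
eef_rot: [0.001, -0.669, 0.743, -0.002]
wrist_force: [3.4, -0.9, 8.1]
gripper_width: 29.3
grasp_force: 25.1
```

Emit:
carry_out(steps=[[-1, 0, 0, 0.003, 0], [-1, 0, 0, 0, 0]])

```text
clock: 13.1
tcp_pos: [568.1, -11.9, 162.0]
eef_rot: [0.002, -0.669, 0.743, -0.003]
wrist_force: [2.4, -1.5, 10.3]
gripper_width: 29.2
grasp_force: 25.8
```

```bash
python3 st.py; python3 -c "
from h import *
lean((302,224),(308,201),(566.2,-11.3,159))"
```

```text
13.1 [568.1 -11.9 162. ] [ 2.4 -1.5 10.3] [-0.37 -0.56  0.03] 29.19697793143724 25.8428346645087
side 247.0 [[307.29998779296875, 197.10000610351562], [345.0, 191.89999389648438], [346.29998779296875, 201.10000610351562], [308.6000061035156, 206.3000030517578]]
top 285.0 [[297.3999938964844, 223.89999389648438], [299.1000061035156, 180.89999389648438], [308.70001220703125, 181.3000030517578], [307.0, 224.1999969482422]]
[456.  18.  14.] -17.07761002593618 -153.3596677588454 [-0.0225301   0.22888057]
```

Emit:
carry_out(steps=[[-1, 0, 0, -0.009, 0], [-1, 0, 0, 0, 0], [-0.15, 0, 0, 0, 0], [-0.15, 0, 0, 0, 0], [-0.15, 0, 0, 0, 0]])

```text
clock: 13.82
tcp_pos: [566.2, -11.3, 162.6]
eef_rot: [-0.0, -0.669, 0.743, 0.0]
wrist_force: [-0.4, -0.5, 1.0]
gripper_width: 36.5
grasp_force: 0.0
```

Emit:
carry_out(steps=[[-0.15, 0, 0, 0, 0], [-0.15, 0, 0, 0, 0]])

```text
clock: 14.08
tcp_pos: [566.2, -11.3, 162.8]
eef_rot: [-0.0, -0.669, 0.743, 0.0]
wrist_force: [-0.4, 0.0, 0.2]
gripper_width: 36.1
grasp_force: 0.0
```

```bash
python3 st.py
python3 - <<'E'
from h import *
a=read_camera("side")[130:250,280:430]; b=read_camera("top")[150:240,270:370]
c=np.hstack([cv2.resize(a,(450,360),interpolation=cv2.INTER_CUBIC),cv2.resize(b,(350,360),interpolation=cv2.INTER_CUBIC)])
cv2.imwrite("pics/g4.png",c[:,:,::-1])
E
```

```text
14.075 [566.2 -11.3 162.8] [-0.4  0.   0.2] [0.03 0.03 0.  ] 36.14400987929046 0.0
side 246.0 [[306.8999938964844, 197.3000030517578], [343.8999938964844, 192.1999969482422], [345.20001220703125, 201.3000030517578], [308.1000061035156, 206.39999389648438]]
top 256.5 [[296.79998779296875, 224.0], [298.5, 181.89999389648438], [307.70001220703125, 182.3000030517578], [306.0, 224.39999389648438]]
```

View pics/g4.png

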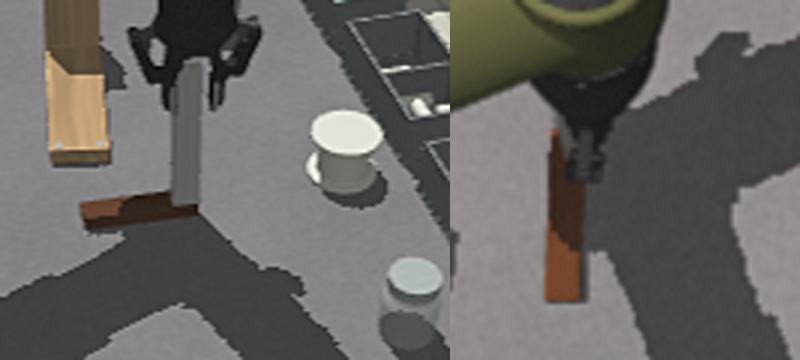

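The square now stands upright on its stock: blade vertical at crop (187,130), stock at (140,210). In the top view the fingers sit slightly right of the blade. Next I work out how to centre on it.

Run:
```python
from h import *
B=[(296.8,224),(298.5,181.9),(307.7,182.3),(306,224.4)]
W=[onz("top",p,18)[:2] for p in B]; print(np.round(W,1))
toe=(W[0]+W[3])/2; heel=(W[1]+W[2])/2; ex=(toe-heel)/np.linalg.norm(toe-heel); print("len",np.linalg.norm(toe-heel),"ang",np.degrees(np.arctan2(ex[1],ex[0])))
ez=np.array([-ex[1],ex[0]]); ez=ez if ez[1]>0 else -ez
s=get_state(); T=rot(s["eef_rot"]); p=s["tcp_pos"]; print(p, np.degrees(np.arctan2(T[1,1],T[0,1])))
bl=toe-115*ex-8*ez; print(bl,"tool shift",T.T[:2,:2]@(bl-p[:2]))
# blade top check: bright/grey near fingers, side view silhouette base of blade
im=read_camera("side"); print(proj("side",[*bl,18]),proj("side",[*bl,200]),proj("top",[*bl,200]))
```

```text
[[456.4  32.6]
 [582.7  26.5]
 [581.1  -1. ]
 [454.8   5.5]]
len 126.4892117967489 ang 177.13135158624814
[566.2829808  -11.29424916 162.87425951] 173.99373290741002
[570.02155362   5.32723681] tool shift [-16.92143553  -1.97882325]
[342.25939258 196.52645843] [343.80210445 152.8758299 ] [303.74922486 172.80338707]
```

Emit:
carry_out(steps=[[0.06, 0, 0, 0, 0], [0.06, -0.01, 0, 0, 0], [0.06, -0.012, 0, 0, 0], [0.06, -0.008, 0, 0, 0], [0.06, 0, 0, 0.01, 0]])

```text
clock: 14.95
tcp_pos: [568.1, 4.1, 158.0]
eef_rot: [0.0, -0.669, 0.743, -0.0]
wrist_force: [-0.4, -0.0, 0.3]
gripper_width: 45.3
grasp_force: 0.0
```

Emit:
carry_out(steps=[[0.06, 0, 0, 0.009, 0], [-1, 0, 0, 0, 0], [-1, 0, 0, 0, 0], [-1, 0, 0, 0, 0], [-1, 0, 0, 0, 0]], grip_force=60)

```text
clock: 15.58
tcp_pos: [567.7, 3.6, 153.1]
eef_rot: [-0.0, -0.669, 0.743, 0.0]
wrist_force: [-0.8, -0.2, -2.8]
gripper_width: 29.3
grasp_force: 59.1
```

```bash
python3 st.py
python3 - <<'E'
from h import *
a=read_camera("side")[130:250,280:430]; b=read_camera("top")[150:240,270:370]
c=np.hstack([cv2.resize(a,(450,360),interpolation=cv2.INTER_CUBIC),cv2.resize(b,(350,360),interpolation=cv2.INTER_CUBIC)])
cv2.imwrite("pics/g5.png",c[:,:,::-1])
E
```

```text
15.575 [567.7   3.6 153.1] [-0.8 -0.2 -2.8] [-0.07 -0.06 -0.  ] 29.274611870559408 59.07400415511802
side 239.0 [[307.29998779296875, 197.0], [344.1000061035156, 192.10000610351562], [345.29998779296875, 201.0], [308.5, 205.89999389648438]]
top 237.0 [[296.6000061035156, 224.0], [297.70001220703125, 195.60000610351562], [307.1000061035156, 196.0], [306.0, 224.39999389648438]]
```

View pics/g5.png

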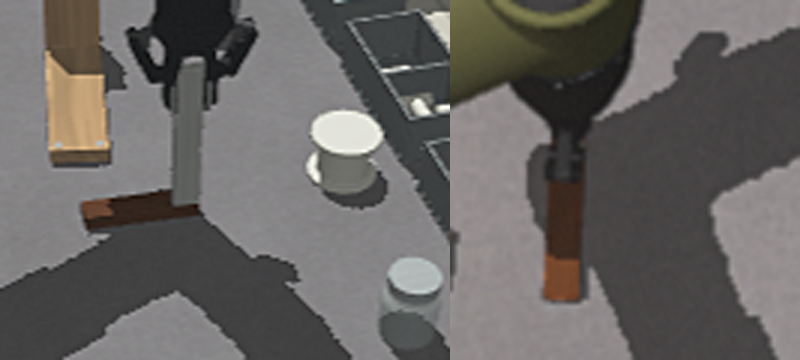

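Emit:
carry_out(steps=[[-1, 0, 0, -0.02, 0], [-1, 0, 0, -0.04, 0], [-1, 0, 0, -0.04, 0], [-1, 0, 0, -0.02, 0], [-1, 0, 0, 0, -0.02]])

```text
clock: 16.4
tcp_pos: [568.3, 3.8, 215.2]
eef_rot: [0.001, -0.693, 0.721, -0.001]
wrist_force: [-0.5, 0.1, -4.0]
gripper_width: 28.9
grasp_force: 59.4
```

Emit:
carry_out(steps=[[-1, 0, 0, 0, -0.045], [-1, 0, 0, 0, -0.045], [-1, 0, 0, 0, -0.045], [-1, 0, 0, 0, -0.045], [-1, 0, 0, 0, -0.045]])

```text
clock: 17.02
tcp_pos: [567.8, 3.7, 213.7]
eef_rot: [-0.0, 0.9, -0.436, 0.0]
wrist_force: [-0.0, -0.5, -3.1]
gripper_width: 29.4
grasp_force: 59.3
```

Emit:
carry_out(steps=[[-1, 0, 0, 0, -0.045], [-1, 0, 0, 0, -0.045], [-1, 0, 0, 0, -0.045], [-1, 0, 0, 0, -0.045], [-1, 0, 0, 0, -0.045]])

```text
clock: 17.65
tcp_pos: [567.8, 3.7, 213.6]
eef_rot: [-0.0, 0.995, -0.097, -0.0]
wrist_force: [-0.1, 0.9, -2.2]
gripper_width: 28.9
grasp_force: 59.3
```

Run:
```python
from h import *
s=get_state(); T=rot(s["eef_rot"]); p=s["tcp_pos"]; print(s["clock"],p.round(1),s["q"].round(2),s["wrist_force"].round(1))
print("yaw",np.degrees(np.arctan2(T[1,1],T[0,1])), "shift",T.T@(np.array([509.5,273.7,p[2]])-p)/500)
im=read_camera("top"); h=cv2.cvtColor(im,cv2.COLOR_RGB2HSV).astype(int)
m=((h[...,0]<14)&(h[...,1]>100)&(h[...,2]<150)&(h[...,2]>35)).astype(np.uint8); k=np.zeros_like(m); k[150:230,290:400]=m[150:230,290:400]
c=max(cv2.findContours(k,cv2.RETR_EXTERNAL,cv2.CHAIN_APPROX_NONE)[0],key=cv2.contourArea); bx=cv2.boxPoints(cv2.minAreaRect(c)); print(bx.round(1).tolist()); W=np.array([onz("top",q,80)[:2] for q in bx]); print(W.round(1))
```

```text
17.65 [567.8   3.7 213.6] [ 0.36 -0.05 -0.03 -0.   -1.58  1.02] [-0.1  0.9 -2.2]
yaw -101.13872741705367 shift [-2.18716337e-01 -5.07205694e-01  1.14249666e-04]
[[300.29998779296875, 190.3000030517578], [301.8999938964844, 180.3000030517578], [345.20001220703125, 186.89999389648438], [343.6000061035156, 196.89999389648438]]
[[ 545.9   19. ]
 [ 574.8   14.3]
 [ 553.5 -108.7]
 [ 524.8 -103.6]]
```

Emit:
carry_out(steps=[[-1, -0.01, -0.025, 0, 0], [-1, -0.022, -0.051, 0, 0], [-1, -0.022, -0.051, 0, 0], [-1, -0.022, -0.051, 0, 0], [-1, -0.022, -0.051, 0, 0]])

```text
clock: 18.32
tcp_pos: [541.9, 127.2, 213.5]
eef_rot: [-0.0, 0.995, -0.101, 0.0]
wrist_force: [0.5, 0.0, -2.7]
gripper_width: 29.2
grasp_force: 59.5
```

Emit:
carry_out(steps=[[-1, -0.022, -0.051, 0, 0], [-1, -0.022, -0.051, 0, 0], [-1, -0.022, -0.051, 0, 0], [-1, -0.022, -0.051, 0, 0], [-1, -0.022, -0.051, 0, 0]])

```text
clock: 18.95
tcp_pos: [513.0, 263.0, 213.5]
eef_rot: [-0.0, 0.995, -0.101, -0.0]
wrist_force: [-0.1, 1.1, -3.6]
gripper_width: 29.2
grasp_force: 59.5
```

Emit:
carry_out(steps=[[-1, -0.011, -0.023, 0, 0], [-1, 0, 0, 0, 0], [-1, 0, 0, 0, 0]])

```text
clock: 19.32
tcp_pos: [510.7, 273.4, 213.4]
eef_rot: [0.0, 0.995, -0.1, 0.0]
wrist_force: [-0.3, -0.9, -2.9]
gripper_width: 29.0
grasp_force: 59.5
```

Run:
```python
from h import *
s=get_state(); T=rot(s["eef_rot"]); p=s["tcp_pos"]; print(s["clock"],p.round(1),s["wrist_force"].round(1))
print("yaw",np.degrees(np.arctan2(T[1,1],T[0,1])))
a=read_camera("side")[90:200,260:360]; b=read_camera("top")[165:245,160:280]
c=np.hstack([cv2.resize(a,(300,400),interpolation=cv2.INTER_CUBIC) if 0 else cv2.resize(a,(364,400),interpolation=cv2.INTER_CUBIC),cv2.resize(b,(436,400),interpolation=cv2.INTER_CUBIC)])
cv2.imwrite("pics/g6.png",c[:,:,::-1])
```

```text
19.325 [510.7 273.4 213.4] [-0.3 -0.9 -2.9]
yaw -101.46599215031122
```

View pics/g6.png

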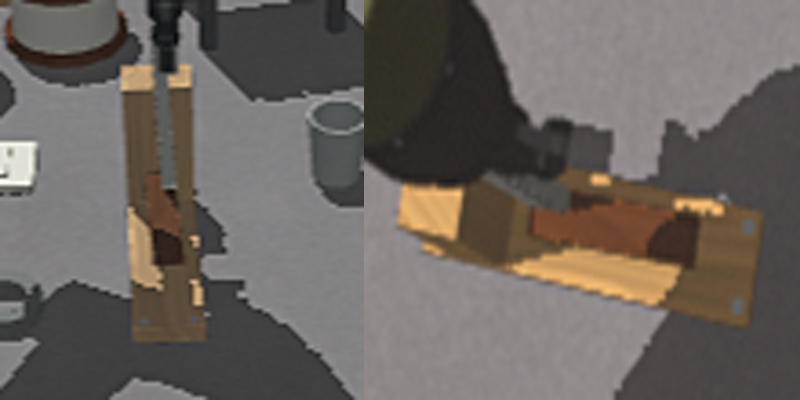

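The side view shows the stock above the plate and the blade just in front of the stud. In the top view the stock runs (533,220)–(697,240), roughly parallel to the plate. I'll measure the yaw difference from edge fits.

```bash
cat > ang.py <<'E'
from h import *
import sys
im=read_camera("top"); h=cv2.cvtColor(im,cv2.COLOR_RGB2HSV).astype(int)
fr=(h[...,1]>70)&(h[...,0]<28); st=fr&(h[...,0]<12)
z=float(sys.argv[1])
def edge(m,x0,x1,y0,y1,which,zz):
    P=[]
    for x in range(x0,x1):
        ys=np.where(m[y0:y1,x])[0]
        if len(ys): P.append(onz("top",(x,y0+(ys.max()+.5 if which else ys.min()-.5)),zz)[:2])
    P=np.array(P,np.float32); v=cv2.fitLine(P,cv2.DIST_HUBER,0,.01,.01).ravel(); v=v*np.sign(-v[1])
    r=(P-v[2:])@[-v[1],v[0]]; print(which,len(P),"ang",np.degrees(np.arctan2(v[1],v[0])).round(2),"rms",r.std().round(2),v[2:].round(1))
print("stock"); [edge(st,225,246,190,222,w,z) for w in(0,1)]
print("plate"); [edge(fr,205,262,180,245,w,20) for w in(0,1)]
E
python3 ang.py 70; python3 -c "
from h import *
h=cv2.cvtColor(read_camera('top'),cv2.COLOR_RGB2HSV)
print(h[196:224,235].tolist())"
```

```text
stock
0 21 ang -98.61 rms 0.84 [-506.2 -205.4]
1 21 ang -98.44 rms 0.82 [-477.9 -205.4]
plate
0 57 ang -99.42 rms 9.61 [-525.5 -207. ]
1 57 ang -100.52 rms 0.92 [-456.5 -221.2]
[[174, 9, 143], [0, 10, 146], [0, 11, 145], [171, 12, 148], [168, 9, 140], [13, 45, 80], [16, 121, 103], [16, 120, 108], [16, 119, 103], [14, 115, 91], [10, 155, 120], [11, 153, 113], [11, 153, 117], [11, 153, 120], [10, 151, 118], [11, 150, 117], [11, 152, 119], [10, 151, 118], [11, 155, 115], [10, 150, 109], [15, 130, 118], [17, 132, 203], [16, 131, 194], [16, 131, 205], [16, 132, 205], [16, 132, 197], [17, 134, 200], [17, 135, 214]]
```

Emit:
carry_out(steps=[[-1, 0, 0, 0.01, 0.0095], [-1, 0, 0, 0.02, 0], [-1, 0, 0, 0.02, 0], [-1, 0, 0, 0.016, 0], [-1, 0, 0, 0, 0]])

```text
clock: 20.15
tcp_pos: [510.3, 273.5, 179.1]
eef_rot: [0.001, 0.993, -0.114, -0.001]
wrist_force: [-0.1, 0.2, -2.4]
gripper_width: 29.0
grasp_force: 59.5
```

```bash
python3 ang.py 41; python3 -c "
from h import *
s=get_state(); T=rot(s['eef_rot']);print(s['tcp_pos'],s['wrist_force'],s['ft_torque'],np.degrees(np.arctan2(T[1,1],T[0,1])))"
```

```text
stock
0 21 ang -100.57 rms 0.95 [-503.4 -210.8]
1 21 ang -101.74 rms 1.13 [-476.1 -212.2]
plate
0 57 ang -98.94 rms 12.1 [-523.  -196.5]
1 57 ang -100.54 rms 0.85 [-456.5 -221.8]
[510.56945044 273.63787786 179.95543204] [ 0.03295085  0.23880241 -2.8893753 ] [ 0.06135865 -0.0540436  -0.01204295] -103.11561111758442
```

Emit:
carry_out(steps=[[-1, 0, 0, 0.006, -0.002], [-1, 0, 0, 0, 0]])

```text
clock: 20.45
tcp_pos: [510.6, 273.8, 177.3]
eef_rot: [-0.0, 0.994, -0.111, -0.0]
wrist_force: [0.6, 0.9, -2.5]
gripper_width: 29.2
grasp_force: 59.5
```

Emit:
carry_out(steps=[[-1, 0, 0, 0.004, 0], [-1, 0, 0, 0, 0]])

```text
clock: 20.7
tcp_pos: [510.6, 273.8, 175.1]
eef_rot: [0.0, 0.994, -0.111, -0.0]
wrist_force: [-0.9, -0.1, -2.5]
gripper_width: 29.3
grasp_force: 59.5
```

Emit:
carry_out(steps=[[-1, 0, 0, 0.004, 0], [-1, 0, 0, 0, 0]])

```text
clock: 20.95
tcp_pos: [510.6, 273.7, 173.0]
eef_rot: [0.0, 0.994, -0.111, -0.0]
wrist_force: [0.8, -0.3, -2.9]
gripper_width: 29.1
grasp_force: 59.5
```

Emit:
carry_out(steps=[[-1, 0, -0.015, 0, 0], [-1, 0, -0.015, 0, 0], [-1, 0, -0.008, 0, 0], [-1, 0, 0, 0, 0]])

```text
clock: 21.45
tcp_pos: [514.8, 292.7, 173.1]
eef_rot: [0.0, 0.994, -0.111, -0.0]
wrist_force: [0.1, 0.3, -3.0]
gripper_width: 29.2
grasp_force: 59.5
```

Emit:
carry_out(steps=[[-1, 0, -0.004, 0, 0], [-1, 0, 0, 0, 0]])

```text
clock: 21.7
tcp_pos: [515.3, 294.3, 173.3]
eef_rot: [0.0, 0.994, -0.111, 0.0]
wrist_force: [-1.7, 0.2, -2.9]
gripper_width: 29.2
grasp_force: 59.6
```

Emit:
carry_out(steps=[[-1, 0, -0.004, 0, 0], [-1, 0, 0, 0, 0]])

```text
clock: 21.95
tcp_pos: [515.7, 296.3, 173.3]
eef_rot: [0.0, 0.994, -0.111, -0.0]
wrist_force: [0.7, 0.7, -1.9]
gripper_width: 29.3
grasp_force: 59.6
```

Emit:
carry_out(steps=[[-1, 0, -0.004, 0, 0], [-1, 0, 0, 0, 0]])

```text
clock: 22.2
tcp_pos: [516.2, 298.3, 173.3]
eef_rot: [0.0, 0.994, -0.111, 0.0]
wrist_force: [0.4, 0.7, -2.4]
gripper_width: 29.4
grasp_force: 59.6
```

Almost at the predicted contact. I'll continue stepwise, first down onto the plate, then in.

Emit:
carry_out(steps=[[-1, 0, 0, 0.003, 0], [-1, 0, 0, 0, 0]])

```text
clock: 22.45
tcp_pos: [516.4, 298.2, 172.6]
eef_rot: [-0.0, 0.994, -0.111, 0.001]
wrist_force: [-0.2, -0.2, 0.8]
gripper_width: 28.9
grasp_force: 60.0
```

Emit:
carry_out(steps=[[-1, 0, -0.003, 0, 0], [-1, 0, 0, 0, 0]])

```text
clock: 22.7
tcp_pos: [516.7, 298.9, 172.5]
eef_rot: [0.001, 0.994, -0.111, 0.0]
wrist_force: [-0.5, -3.5, 5.7]
gripper_width: 28.8
grasp_force: 60.4
```

Emit:
carry_out(steps=[[-1, 0, 0, 0.003, 0], [-1, 0, 0, 0, 0]])

```text
clock: 22.95
tcp_pos: [517.1, 298.9, 172.5]
eef_rot: [0.0, 0.994, -0.111, 0.001]
wrist_force: [-1.7, -4.4, 9.3]
gripper_width: 29.3
grasp_force: 61.1
```

Emit:
carry_out(steps=[[-1, 0, -0.003, 0, 0], [-1, 0, 0, 0, 0]])

```text
clock: 23.2
tcp_pos: [517.3, 299.6, 172.5]
eef_rot: [0.001, 0.994, -0.111, 0.001]
wrist_force: [-1.6, -6.5, 10.0]
gripper_width: 29.4
grasp_force: 61.5
```

Emit:
carry_out(steps=[[-1, 0, -0.004, 0, 0], [-1, 0, 0, 0, 0]])

```text
clock: 23.45
tcp_pos: [517.5, 300.6, 172.5]
eef_rot: [0.002, 0.994, -0.112, 0.001]
wrist_force: [-3.8, -9.4, 11.0]
gripper_width: 29.0
grasp_force: 61.2
```

Emit:
carry_out(steps=[[-1, 0, 0, 0.004, 0], [-1, 0, -0.002, 0, 0], [-1, 0, 0, 0, 0]])

```text
clock: 23.82
tcp_pos: [518.1, 300.5, 172.4]
eef_rot: [0.002, 0.994, -0.112, 0.001]
wrist_force: [-5.7, -13.4, 16.5]
gripper_width: 29.1
grasp_force: 62.0
```

```bash
python3 ang.py 38
python3 - <<'E'
from h import *
s=get_state(); T=rot(s['eef_rot']);print(s['clock'],s['tcp_pos'],s['wrist_force'].round(1),s['ft_torque'].round(2));print(T.round(4))
a=read_camera("side")[95:195,275:335]; b=read_camera("top")[170:240,160:280]
c=np.hstack([cv2.resize(a,(300,500),interpolation=cv2.INTER_CUBIC),np.vstack([cv2.resize(b,(480,280),interpolation=cv2.INTER_CUBIC),np.zeros((220,480,3),np.uint8)])])
cv2.imwrite("pics/g7.png",c[:,:,::-1])
E
```

```text
stock
0 20 ang -101.82 rms 0.95 [-505.9 -212.9]
1 20 ang -99.93 rms 5.08 [-479.2 -216.7]
plate
0 57 ang -100.46 rms 5.65 [-527.3 -217.2]
1 57 ang -100.59 rms 0.88 [-456.5 -221.3]
23.875 [518.13141174 300.50047049 172.36781024] [ -6.7 -13.7  18.1] [-4.94  2.67  0.12]
[[ 0.975  -0.2221  0.0023]
 [-0.222  -0.975  -0.0052]
 [ 0.0034  0.0045 -1.    ]]
```

View pics/g7.png

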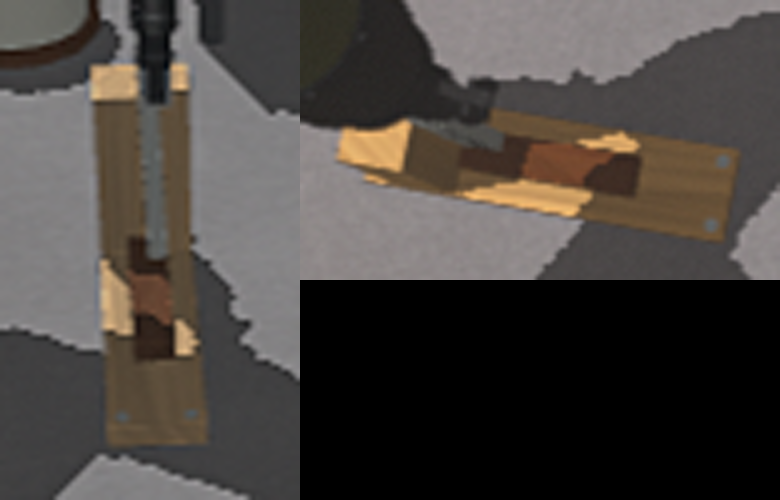

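The view shows the stock along the plate with its heel at the stud foot (460,155). Wrist force shows both contacts. I'll check from moment changes where the reactions act.

```bash
cat > w.py <<'E'
from h import *
ex=np.array([-.184,-.983,0]);ey=np.array([.983,-.184,0])
F=[];M=[];P=[]
for i in range(6):
    if i: read_camera("top")
    s=get_state(); F.append(s["wrist_force"]);M.append(s["ft_torque"]);P.append(s["tcp_pos"])
F=np.mean(F,0);M=np.mean(M,0);P=np.mean(P,0); T=rot(s["eef_rot"])
print(s["clock"],"P",P.round(2),"Fx' %.2f Fy' %.2f Fz %.2f My' %.3f Mx' %.3f"%(F@ex,F@ey,F[2],M@ey,M@ex),"tilt x',y' deg",np.degrees(T[:,2]@ex).round(2),np.degrees(T[:,2]@ey).round(2))
E
python3 w.py
```

```text
24.225 P [518.14 300.48 172.34] Fx' 13.98 Fy' -2.98 Fz 17.31 My' -5.400 Mx' -1.699 tilt x',y' deg 0.26 0.19
```

Emit:
carry_out(steps=[[-1, 0, 0, 0.004, 0], [-1, 0, 0, 0, 0], [-1, 0, 0, 0, 0]])

```text
clock: 24.6
tcp_pos: [518.6, 300.4, 172.3]
eef_rot: [0.002, 0.994, -0.112, 0.002]
wrist_force: [-6.8, -14.5, 24.3]
gripper_width: 29.2
grasp_force: 62.8
```

```bash
python3 w.py
```

```text
24.85 P [518.56 300.43 172.28] Fx' 15.35 Fy' -4.52 Fz 24.03 My' -5.858 Mx' -2.396 tilt x',y' deg 0.21 0.29
```

Emit:
carry_out(steps=[[-1, 0, -0.004, 0, 0], [-1, 0, 0, 0, 0], [-1, 0, 0, 0, 0]])

```text
clock: 25.22
tcp_pos: [518.5, 300.5, 172.3]
eef_rot: [0.004, 0.994, -0.112, 0.002]
wrist_force: [-11.0, -20.5, 25.2]
gripper_width: 29.0
grasp_force: 62.7
```

```bash
python3 w.py
```

```text
25.475 P [518.52 300.49 172.27] Fx' 22.61 Fy' -6.70 Fz 25.25 My' -7.887 Mx' -3.049 tilt x',y' deg 0.41 0.23
```

Emit:
carry_out(steps=[[-1, 0, 0, 0, 0], [-1, 0, 0, 0, 0], [-1, 0, 0, 0, 0], [-1, 0, 0, 0, 0], [-1, 0, 0, 0, 0]], grip_force=30)

```text
clock: 26.1
tcp_pos: [518.5, 300.5, 172.3]
eef_rot: [0.004, 0.994, -0.112, 0.002]
wrist_force: [-10.9, -21.2, 25.7]
gripper_width: 29.3
grasp_force: 62.7
```

```bash
python3 w.py
```

```text
26.35 P [518.52 300.49 172.27] Fx' 22.27 Fy' -6.91 Fz 25.20 My' -7.872 Mx' -3.037 tilt x',y' deg 0.42 0.23
```

Emit:
carry_out(steps=[[-0.4, 0, 0, 0, 0], [-0.4, 0, 0, 0, 0], [-0.4, 0, 0, 0, 0]], grip_force=30)

```text
clock: 26.72
tcp_pos: [518.5, 300.5, 172.3]
eef_rot: [0.004, 0.994, -0.112, 0.002]
wrist_force: [-10.9, -20.8, 25.2]
gripper_width: 29.1
grasp_force: 62.7
```

```bash
python3 w.py
```

```text
26.975 P [518.53 300.48 172.27] Fx' 22.59 Fy' -6.66 Fz 25.13 My' -7.882 Mx' -3.057 tilt x',y' deg 0.41 0.23
```

The gripper will not ease its hold. I'll unload, open briefly so the square settles flat on the plate by itself, regrip, and then press.

Emit:
carry_out(steps=[[-1, 0, 0.011, 0, 0], [-1, 0, 0, -0.008, 0], [-1, 0, 0, -0.005, 0], [-1, 0, 0, 0, 0]], grip_force=60)

```text
clock: 27.48
tcp_pos: [516.8, 300.4, 172.6]
eef_rot: [0.0, 0.994, -0.111, -0.0]
wrist_force: [-1.3, -3.4, 2.4]
gripper_width: 29.4
grasp_force: 60.2
```

```bash
python3 w.py
```

```text
27.725 P [516.78 300.44 172.61] Fx' 3.49 Fy' -0.02 Fz 2.60 My' -1.139 Mx' 0.079 tilt x',y' deg 0.04 0.0
```

Emit:
carry_out(steps=[[-1, 0, 0.002, 0, 0], [-0.18, 0, 0, 0, 0], [-0.18, 0, 0, 0, 0], [-0.18, 0, 0, 0, 0], [-0.18, 0, 0, 0, 0]])

```text
clock: 28.35
tcp_pos: [516.4, 299.7, 172.7]
eef_rot: [0.0, 0.994, -0.111, -0.0]
wrist_force: [-0.2, 0.1, -0.8]
gripper_width: 35.1
grasp_force: 0.0
```

Emit:
carry_out(steps=[[-0.18, 0, 0, 0, 0], [-1, 0, 0, 0, 0], [-1, 0, 0, 0, 0], [-1, 0, 0, 0, 0], [-1, 0, 0, 0, 0]], grip_force=60)

```text
clock: 28.98
tcp_pos: [516.5, 299.7, 172.8]
eef_rot: [-0.0, 0.994, -0.111, 0.0]
wrist_force: [1.0, 1.1, 1.0]
gripper_width: 29.4
grasp_force: 59.1
```

```bash
python3 w.py
```

```text
29.225 P [516.53 299.7  172.84] Fx' -1.01 Fy' 0.25 Fz 0.04 My' 0.314 Mx' 0.148 tilt x',y' deg -0.01 0.01
```

Gripped flat with near-zero load. Next I press down a little, then in, then down.

Emit:
carry_out(steps=[[-1, 0, 0, 0.003, 0], [-1, 0, -0.003, 0, 0], [-1, 0, -0.003, 0, 0], [-1, 0, 0, 0.003, 0], [-1, 0, 0, 0, 0]])

```text
clock: 29.85
tcp_pos: [517.5, 300.6, 172.5]
eef_rot: [0.001, 0.994, -0.111, 0.001]
wrist_force: [-2.6, -4.7, 11.2]
gripper_width: 29.4
grasp_force: 60.5
```

```bash
python3 w.py
```

```text
30.1 P [517.51 300.55 172.56] Fx' 5.22 Fy' -2.22 Fz 11.36 My' -2.547 Mx' -1.115 tilt x',y' deg 0.15 0.12
```

Emit:
carry_out(steps=[[-1, 0, -0.002, 0.002, 0], [-1, 0, -0.001, 0.002, 0], [-1, 0, 0, 0, 0], [-1, 0, 0, 0, 0]])

```text
clock: 30.6
tcp_pos: [517.7, 300.6, 172.5]
eef_rot: [0.002, 0.994, -0.112, 0.001]
wrist_force: [-8.9, -11.1, 19.4]
gripper_width: 29.0
grasp_force: 61.4
```

```bash
python3 w.py; python3 ang.py 38
python3 - <<'E'
from h import *
a=read_camera("side")[95:195,275:335]; b=read_camera("top")[170:240,160:280]
c=np.hstack([cv2.resize(a,(300,500),interpolation=cv2.INTER_CUBIC),np.vstack([cv2.resize(b,(480,280),interpolation=cv2.INTER_CUBIC),np.zeros((220,480,3),np.uint8)])])
cv2.imwrite("pics/g8.png",c[:,:,::-1])
E
```

```text
30.85 P [517.69 300.59 172.5 ] Fx' 12.21 Fy' -6.82 Fz 18.89 My' -4.593 Mx' -2.599 tilt x',y' deg 0.25 0.16
stock
0 20 ang -99.58 rms 0.88 [-505.6 -213. ]
1 20 ang -99.86 rms 5.49 [-478.7 -216.4]
plate
0 57 ang -100.46 rms 5.65 [-527.3 -217.2]
1 57 ang -100.59 rms 0.88 [-456.5 -221.3]
```

View pics/g8.png

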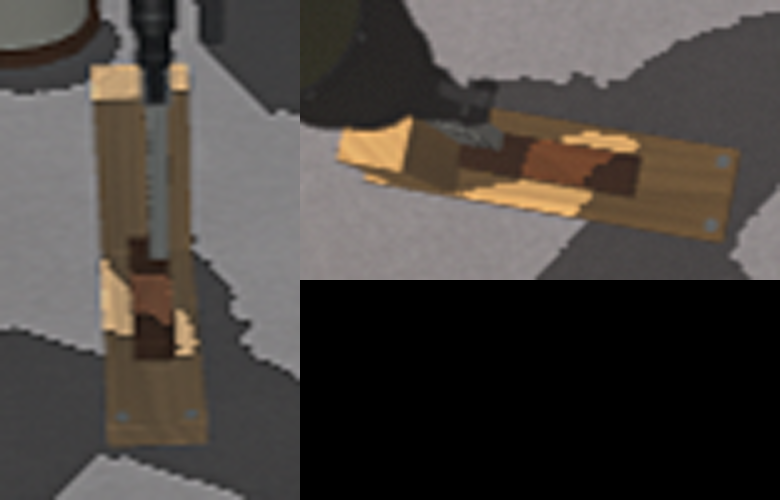

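Emit:
carry_out(steps=[[-1, -0.003, 0, 0, 0], [-1, 0, 0, 0, 0], [-1, 0, 0, 0, 0]])

```text
clock: 31.38
tcp_pos: [517.3, 300.7, 172.5]
eef_rot: [0.002, 0.994, -0.112, 0.002]
wrist_force: [-3.6, -11.7, 17.4]
gripper_width: 28.9
grasp_force: 61.0
```

```bash
python3 w.py; python3 ang.py 38|head -3; python3 ang.py 38|head -3
```

```text
31.625 P [517.26 300.7  172.5 ] Fx' 12.19 Fy' -1.22 Fz 16.94 My' -4.419 Mx' -0.834 tilt x',y' deg 0.24 0.27
stock
0 20 ang -100.58 rms 0.9 [-505.8 -213.7]
1 20 ang -101.52 rms 5.97 [-479.4 -221.3]
stock
0 20 ang -99.79 rms 0.88 [-505.8 -212.9]
1 20 ang -101.46 rms 5.45 [-478.5 -216. ]
```

```bash
python3 -c "
from rig import *
print(finish_job())"
```

```text
the job is handed in; nothing more can be done
None
```

I handed the job in with the square upright in the inside corner of the frame. The gripper still holds it, pressing about 12 N against the stud and 17 N down on the plate. Camera and wrist-force readings agree with the stock flat along the plate and the blade against the stud, though I could not see the blade-to-stud gap directly. No other object was touched on purpose, but I took no final picture of them.

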